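# Slide a glaze tray past the spring gate into a drying lane

## Task

Put the blue tray away in the wooden drying lane: with one fingertip press down the black pad of the hinged gate so that its red stop leaf drops out of the lane, and keep holding it down while another fingertip pushes the tray along the runners, past the gate, fully home against the end board. Then let go so that the gate springs up shut behind the tray. The tray is only pushed, never lifted; do not let the tray touch the gate, keep the cup standing and the tile lying in the tray, and leave the other things on the bench where they are.

Things in the scene. Friction and masses are not known exactly. Their poses are not given: they have to be found in the camera images.
- lane: Plywood drying lane fixed to the bench. Origin on the bench top, in the plane of the gate, under the inner face of the cheek on the pad's side. x = the way the tray travels, y = across, away from the pad, z up. Two runners (tops z 70 mm) between 8 mm cheeks, 88 mm high, with inner faces at y 0 and y 90; open mouth at x -170. Two pivot posts, 96 mm high, stand at y -70, x -167 and 52.
- stop (a point): Middle of the end board's face (lane x 118, y 45, at runner height z 70 mm), where the tray's front ends up; the board rises to z 108. At home the tray's origin is at lane x 65.5 and its rear stands 12 mm past the gate leaf.
- tray: Loose blue tray, about 0.3 kg, in the lane short of the gate; 105 mm long (x, along the lane), 84 mm wide. Origin: centre of its underside. 4 mm floor, upright end boards 46 mm high with outer faces at x -52.5 and 52.5, side rims 20 mm high. It is pushed on the outside of the end board at x -52.5, anywhere near mid-width, 5 to 40 mm above the runners; it slides easily.
- gate (a joint): Hinge of the gate, rad: 0 = shut (leaf up, blocking the lane), 0.50 = fully pressed, at its stop. A spring shuts it; 4 to 7 N on the pad hold it down. Above 0.27 the leaf is below the runners and the tray passes; 0.35 to 0.45 is good to hold. Axis parallel to lane x at lane y -70, z 85 mm; the leaf sinks about 2 mm per mm of pad. Pushing the tray on the leaf does not open it.
- pad (a point): Centre of the top of the gate's black pad (moves with the gate), a strip 192 mm long (lane x -153 to 39) and 28 mm wide along which a pressing fingertip can slide. Shut, it slopes up towards the lane by 0.42 rad, this point at lane y -26, z 109 mm; at 0.42 rad it is level, at lane y -20, z 89, so a fingertip there is 19 mm above the runners and one 60 to 75 mm beside it is behind the tray.
- leaf (a point): Middle of the upper edge of the gate's red stop leaf (moves with the gate): a plate 6 mm thick at lane x 0, y 12 to 40 mm, that shut stands 22 mm above the runners.
- egg_cup: Small white porcelain cup standing loose in the front half of the tray, 48 mm across, 42 mm high; origin at the centre of its foot, z up.
- tile: Bisque test tile, 60 x 42 x 8 mm, lying loose in the rear half of the tray; origin at the centre of its underside, z up.
- grey_cup: Blue-grey cup, 83 mm across, 65 mm high, a loose bystander left of the lane; origin at the centre of its foot.
- wood_rib: Wooden potter's rib, 41 x 94 x 6 mm, a loose bystander lying left of the lane; origin at its centre underneath.
- glaze_green: Jar of green glaze, 70 mm across, 117 mm high, a loose bystander right of the lane; origin at the centre of its foot.
Things that resemble listed ones, but are neither listed nor needed, are in the scene too. Several things have the shape of the tray; the one meant has the colours described above.

How it is judged:
By the outcome, as a careful person would: the job done as asked, in the order asked, and still so for the second after the job is handed in, with the robot touching nothing.
It also fails if it takes over 34 s, if anything falls off the work surface, if the arm or the gripper's body presses on something with over 40 N, if the wrist force passes 120 N, or if a joint passes its speed limit or range.

## Robot

A 6-joint arm with a two-finger parallel gripper is mounted at the origin on a cart in front of the work surface, level with it; the furniture and walls round the work are solid. World frame = base frame: x ahead of the robot, y to its left, z up, the work surface at z = 0. Lengths are in m, angles in rad, forces in N, time in s.
With the tool pointing down it reaches from about 0.35 to 0.85 m from the base axis. Payload 8.1 kg.
Tool frame: the origin (TCP) lies at the very end of the fingers, on their centre line; the grasp point (between the pads) lies 19 mm behind it (robot.pinch_z is the z of the grasp point in the tool frame, in m); z points along the fingers, y is the direction in which the jaws open and shut (so a half turn about z gives the same grasp; the last joint's range is limited). The gripper opens to 93 mm and grips with 3 to 60 N. Pads are 15 mm wide; open, the fingers measure 128 mm over their backs; the gripper's body (75 mm by 188 mm) begins 65 mm behind the grasp point.
Start: joints at [1.022, 0.13, 1.488, -0, 1.523, -0.085], TCP at [0.268, 0.537, 0.191] pointing down, gripper open.
Joint ranges: [-2.96, 2.96], [-0.89, 2.26], [0.02, 2.5], [-1.34, 4.48], [0, 2.73], [-2.66, 2.66]. Speed limits (rad/s): [2.39, 2.39, 2.79, 3.14, 3.14, 3.14].

## Interface

Orientations are given as a rotation vector (axis times angle).
In Python, from plant import robot gives the robot as it stands.
- The arm moves only by the tool drive_tool, never from a script. Its argument "steps" is a list of rows, each an object of numbers: "jaw": the opening, from 0 (shut) to 1 (fully open); "tx", "ty", "tz": the shift along the tool's x, y, z scaled (see below); "turn": the turn about the tool's z scaled (see below). A call has 1 to 12 rows; each row is the pose to reach, as a shift and turn from the pose commanded when the call began, along the tool's axes at that moment, turning the shorter way round; what a row does not reach only later rows make up. The controller multiplies each number of a shift by 0.3 m and each number of a turn by 180 degrees. A row lasts 1/10 s, in which the tool goes at most 50 mm and 8.59 degrees, less where a joint would pass 70% of its speed; a pose out of reach is approached as far as the arm can. A call with a number of a shift or a turn outside -1 to 1 is refused whole. A call with a gripper value outside its range is refused whole. The fingers move at their own pace and stop on an object; "force" is the grip in N (left out, the last holds). Time passes only in rows, so rows that repeat a pose let the fingers close. It gives the time, the measured TCP pose, the force and the opening at its end, in the units of the state.
- robot.read_state(): the state, without advancing time (a new reading comes with each control period).
- robot.read_camera(name): name is "scene" or "top" or "wrist"; returns (picture, depth): 384x512x3 uint8, blue, green, red; 384x512 float32, m along the optical axis (not along the pixel's ray), 0 where there is no reading.
- robot.get_calibration(name): a dict with "fx", "fy", "cx", "cy" (pixels), "eye" and "attitude" of the camera in the world. Camera axes: x right, y down, z forward; pixel columns grow to the right and rows downward; lengths in m; the calibration is good to about 2 mm. The wrist camera is an equidistant fisheye: a pixel r from the principal point sees the ray r / f radians off the axis. A picture is of the moment at which its call begins: read the wrist's pose just before it. get_calibration takes no time and is no camera call; for the wrist camera it gives the pose at the moment of the call.
- robot.close_job(): hands the job in, once; it reports no verdict.
The state is a dict: "t": time; "q": joint angles; "dq": joint speeds; "joint_torque": joint torques, N m; "tool_pos": TCP position; "orientation": TCP orientation; "force": force on the tool from outside, world axes, zero at the start; "wrist_torque": the same for the moment, N m; "opening": finger opening in m.
Only numpy, scipy, OpenCV 4.12 (cv2) and the standard library are available. Lean on these libraries where they do the work, as an engineer would, in place of code of your own. Each camera call takes 0.05 s, during which the arm holds its last target.

## Working session

There is one attempt and no reset: what is moved stays moved. The work goes in short steps, Python scripts to look and compute and a tool call to move; the robot and the scene stay as the last step left them, time stands still between calls to the robot, and variables do not carry over. Pictures are saved under pics/ and viewed, and the job is handed in when it is done.

Besides the shell and the picture viewer there is one more tool, called after "Emit:" as name(argument=value, ...) on one line, values as JSON. drive_tool: Moves the arm, as the interface text tells. Its arguments: {"type":"object","properties":{"steps":{"type":"array"},"force":{"type":"number"}},"required":["steps"]}

```bash
mkdir -p pics; ls; python3 - <<'E'
from plant import robot
import cv2,numpy as np
s=robot.read_state();print(s)
for n in("scene","top"):
    c=robot.get_calibration(n);print(n,c)
    im,d=robot.read_camera(n);cv2.imwrite(f"pics/{n}0.png",im);np.save(f"pics/{n}0.npy",d)
E
```

```text
pics
{'t': 0.0, 'q': array([ 1.02163082e+00,  1.31152093e-01,  1.48922176e+00, -1.26742874e-05,
        1.52297675e+00, -8.53939038e-02]), 'dq': array([ 0.00060767,  0.00061269, -0.00011932,  0.00042814,  0.00053816,
        0.00066207]), 'joint_torque': array([-4.54258989e-04, -5.59854376e+01, -4.91743934e+01,  7.66578689e-02,
        3.59949586e-02, -1.16093452e-04]), 'tool_pos': array([0.26806987, 0.53613205, 0.19032448]), 'orientation': array([-7.21855170e-01, -3.05698421e+00,  2.62929574e-03]), 'force': array([ 0.15113442,  0.07318665, -0.16621239]), 'wrist_torque': array([-0.05629546, -0.03527652, -0.05668529]), 'opening': 0.09283348330750223}
scene {'fx': 421.2625163104591, 'fy': 421.2625163104591, 'cx': 255.62333059583827, 'cy': 188.54020819014096, 'eye': array([ 0.0443206 , -0.75958629,  0.91326728]), 'attitude': array([-2.22387651,  0.86275823, -0.3359784 ])}
top {'fx': 349.6476783268839, 'fy': 349.6476783268839, 'cx': 246.03780195625444, 'cy': 195.99979777295718, 'eye': array([ 0.45517438, -0.18352733,  1.01316532]), 'attitude': array([-2.15744612,  2.16332493, -0.14313811])}
```

View pics/scene0.png

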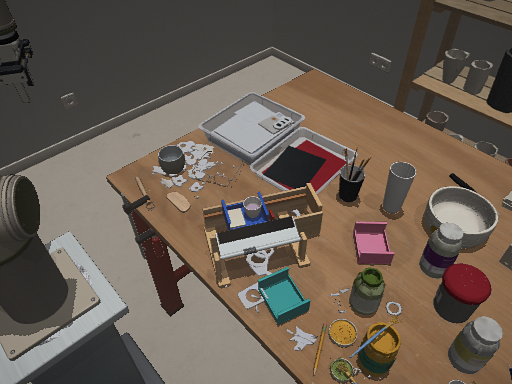

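View pics/top0.png

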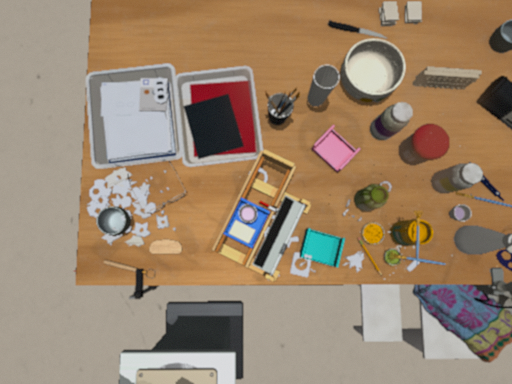

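```bash
python3 - <<'E'
import cv2
a=cv2.imread("pics/top0.png")[140:290,200:360];cv2.imwrite("pics/c1.png",cv2.resize(a,None,fx=4,fy=4,interpolation=cv2.INTER_CUBIC))
a=cv2.imread("pics/scene0.png")[170:300,190:340];cv2.imwrite("pics/c2.png",cv2.resize(a,None,fx=4,fy=4,interpolation=cv2.INTER_CUBIC))
E
```

```text
(no output)
```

View pics/c1.png

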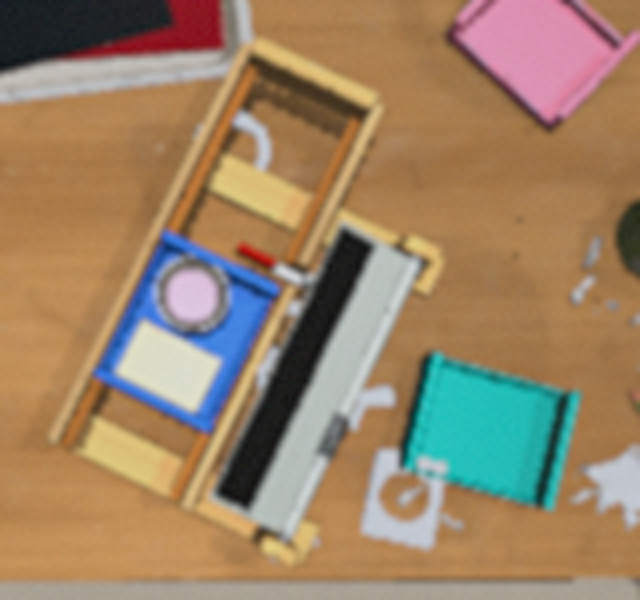

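View pics/c2.png

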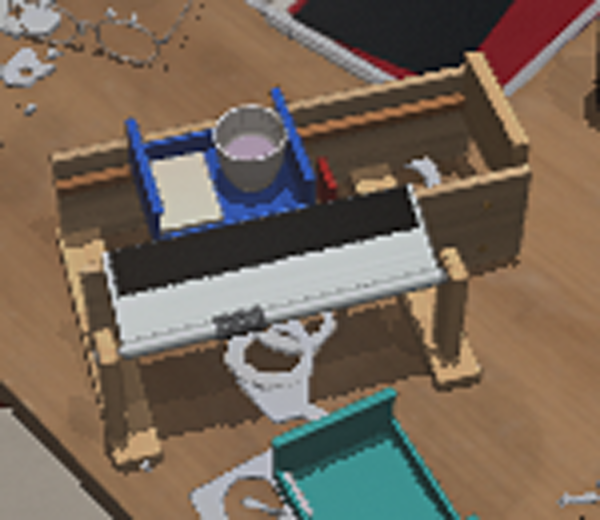

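```bash
cat > h.py <<'E'
import numpy as np,cv2
from scipy.spatial.transform import Rotation as R
from scipy.optimize import least_squares
from plant import robot
def proj(c,P):
    A=R.from_rotvec(c['attitude']).as_matrix(); p=(np.atleast_2d(P)-c['eye'])@A
    return np.c_[c['cx']+c['fx']*p[:,0]/p[:,2],c['cy']+c['fy']*p[:,1]/p[:,2]]
def pix(c,uv,z):
    A=R.from_rotvec(c['attitude']).as_matrix(); uv=np.atleast_2d(uv)
    d=np.c_[(uv[:,0]-c['cx'])/c['fx'],(uv[:,1]-c['cy'])/c['fy'],np.ones(len(uv))]@A.T
    return c['eye']+d*((z-c['eye'][2])/d[:,2])[:,None]
def L2W(v,P):
    P=np.atleast_2d(np.array(P,float)); a=v[2];c,s=np.cos(a),np.sin(a)
    return np.c_[v[0]+c*P[:,0]-s*P[:,1],v[1]+s*P[:,0]+c*P[:,1],P[:,2]]
def W2L(v,P):
    P=np.atleast_2d(np.array(P,float)); a=v[2];c,s=np.cos(a),np.sin(a)
    x=P[:,0]-v[0];y=P[:,1]-v[1]
    return np.c_[c*x+s*y,-s*x+c*y,P[:,2]]
E
python3 - <<'E'
from h import *
ct=robot.get_calibration("top");cs=robot.get_calibration("scene")
Lp=np.array([[-170,98,88],[-170,-8,88],[39,-13.2,114.7],[39,-38.8,103.3],[-153,-13.2,114.7],[-153,-38.8,103.3]])/1e3
tp=np.array([[50,440],[183,505],[345,228],[372,235],[215,497],[250,507]])/4+[200,140]-.375
sp=np.array([[52,158],[60,243],[405,188],[415,225],[105,250],[117,297]])/4+[190,170]-.375
def f(v,w):
    r=[]
    if w!=1:r.append(proj(ct,L2W(v,Lp))-tp)
    if w!=0:r.append(proj(cs,L2W(v,Lp))-sp)
    return np.concatenate(r).ravel()
for w in(0,1,2):
    s=least_squares(f,[.4,-.24,-.4],args=(w,),loss='soft_l1');print(w,s.x,np.abs(s.fun).round(1))
v=s.x
tt=np.array([[97,378],[210,430],[165,233],[280,293]])/4+[200,140]-.375
print(W2L(v,pix(ct,tt,.116))*1e3)
d=np.load("pics/top0.npy")
for n,im,c,o,sc in(("top",cv2.imread("pics/top0.png"),ct,(200,140),(160,150)),("scene",cv2.imread("pics/scene0.png"),cs,(190,170),(150,130))):
    a=cv2.resize(im[o[1]:o[1]+sc[1],o[0]:o[0]+sc[0]],None,fx=4,fy=4,interpolation=cv2.INTER_CUBIC)
    P=list(Lp)+[[x/1e3,y/1e3,z/1e3] for x,y,z in [(0,12,92),(0,40,92),(118,0,108),(118,90,108),(-167,-70,96),(52,-70,96),(-170,0,88),(-170,90,88),(118,0,88),(118,90,88)]]
    for q in proj(c,L2W(v,P)): cv2.circle(a,tuple(int(i) for i in ((q-o)*4+1.5).round()),4,(0,255,0),1)
    cv2.imwrite(f"pics/o_{n}.png",a)
E
```

```text
0 [ 0.54130009 -0.26258058 -0.45148047] [0.5 0.3 2.8 1.3 0.9 1.7 0.7 1.3 0.3 1.2 0.1 0.4]
1 [ 0.53763337 -0.26523868 -0.47354401] [0.6 0.9 4.7 8.5 0.  0.6 0.5 0.7 0.3 0.  0.9 0.7]
2 [ 0.53912965 -0.26389006 -0.46356081] [0.5 0.3 2.6 1.8 0.2 0.8 1.3 2.3 0.5 0.6 0.3 1.1 0.7 0.9 5.  8.3 0.  1.3
 0.7 0.1 0.  0.1 0.4 0.9]
[[-120.16003829   85.6139719   116.        ]
 [-117.5826        6.54885675  116.        ]
 [ -17.53566382   88.3147041   116.        ]
 [ -19.4062737     4.78125161  116.        ]]
```

View pics/o_top.png

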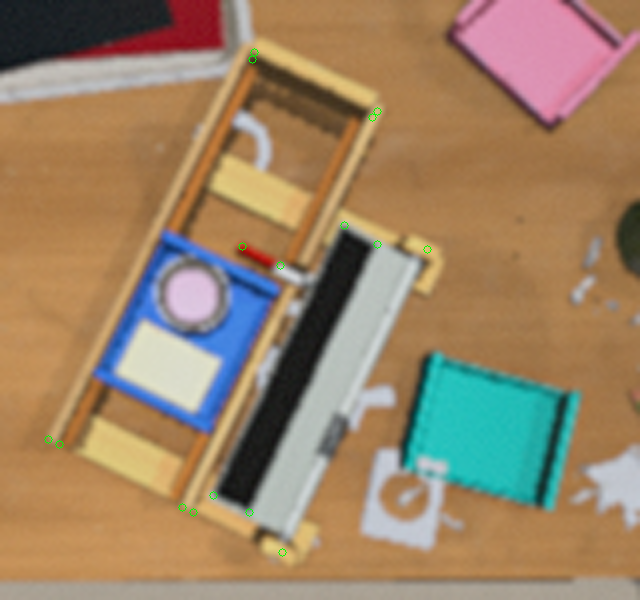

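View pics/o_scene.png

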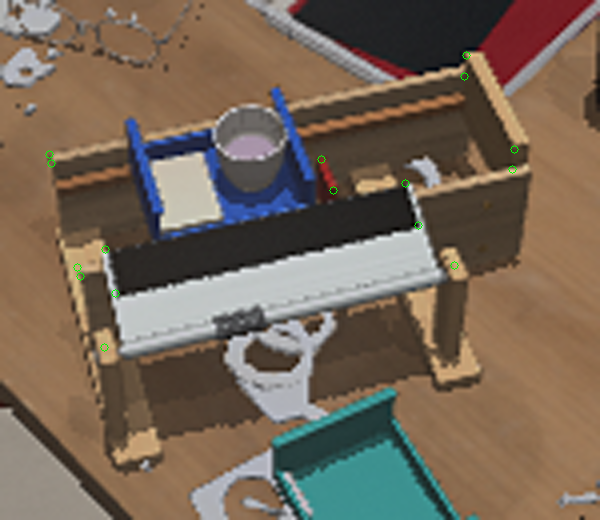

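```bash
python3 - <<'E'
from h import *
ct=robot.get_calibration("top");cs=robot.get_calibration("scene")
Lp=np.array([[-170,98,88],[-170,-8,88],[39,-13.2,114.7],[39,-38.8,103.3],[-153,-13.2,114.7],[-153,-38.8,103.3],[118,0,108],[118,90,108]])/1e3
tp=np.array([[50,440],[183,505],[343,228],[374,240],[215,497],[250,507],[375,110],[252,54]])/4+[200,140]-.375
sp=np.array([[52,158],[0,0],[405,188],[415,225],[105,250],[117,297],[516,152],[468,57]])/4+[190,170]-.375
def f(v,w):
    r=[]
    if w!=1:r.append(proj(ct,L2W(v,Lp))-tp)
    if w!=0:r.append(np.delete(proj(cs,L2W(v,Lp))-sp,1,0))
    return np.concatenate(r).ravel()
for w in(0,1,2):
    s=least_squares(f,[.4,-.24,-.4],args=(w,),loss='soft_l1');print(w,s.x,np.abs(s.fun).round(1))
v=s.x; np.save("lane.npy",v)
tt=np.array([[97,378],[210,430],[165,233],[280,293]])/4+[200,140]-.375
print(W2L(v,pix(ct,tt,.116))*1e3)
ts=np.array([[126,123],[157,213],[277,92],[312,185]])/4+[190,170]-.375
print(W2L(v,pix(cs,ts,.116))*1e3)
open('h.py','a').write('''
def tgt(x,y,z,flip=1):
    """lane mm -> tool-frame scaled shift, turn"""
    v=np.load('lane.npy');s=robot.read_state();A=R.from_rotvec(s['orientation'])
    p=L2W(v,[[x/1e3,y/1e3,z/1e3]])[0]
    d=A.inv().apply(p-s['tool_pos'])/.3
    yl=np.array([-np.sin(v[2]),np.cos(v[2]),0])*flip
    yt=A.inv().apply(yl); turn=np.degrees(np.arctan2(-yt[0],yt[1]))
    return d.round(4),(turn/180).round(4),turn
def st():
    s=robot.read_state();v=np.load('lane.npy');print('t',round(s['t'],2),'lane',(W2L(v,s['tool_pos'])*1e3).round(1),'F',(R.from_euler('z',-v[2]).apply(s['force'])).round(1),'open',round(s['opening']*1e3,1),'q',s['q'].round(2), 'axes',R.from_rotvec(s['orientation']).as_matrix().round(3).tolist())
''')
E
python3 -c "
from h import *
st()
for f in(1,-1):print(tgt(-139,12.75,170,f))"
```

```text
0 [ 0.53974705 -0.26318763 -0.45831076] [0.5 0.2 2.6 1.7 0.  1.1 0.5 0.7 0.4 0.7 0.3 1.  0.1 0.1 0.1 0.8]
1 [ 0.53794654 -0.26591861 -0.46672851] [0.5 0.5 0.3 0.6 0.9 0.7 0.1 0.5 0.4 0.3 0.1 0.  0.2 0.1]
2 [ 0.53907347 -0.26422348 -0.46172672] [0.3 0.1 2.8 1.9 0.4 0.8 0.9 1.1 0.2 0.5 0.1 1.2 0.4 0.2 0.5 0.6 0.7 0.8
 0.1 1.3 0.8 0.  0.1 0.  0.3 0.7 0.3 0.8 0.6 0.5]
[[-120.10105347   86.15774622  116.        ]
 [-117.66863197    7.08803681  116.        ]
 [ -17.47189821   88.67025165  116.        ]
 [ -19.49571274    5.14037052  116.        ]]
[[-118.62708208   85.67409497  116.        ]
 [-116.48912815    5.59026842  116.        ]
 [ -16.7909013    84.94658849  116.        ]
 [ -18.04911751    0.57501725  116.        ]]
t 0.1 lane [[-599.1  595.8  190.4]] F [-0.6  0.8 -0.6] open 92.9 q [ 1.02  0.13  1.49 -0.    1.52 -0.09] axes [[-0.894, 0.447, -0.001], [0.447, 0.894, -0.001], [0.0, -0.002, -1.0]]
(array([-1.5379, -1.9403,  0.071 ]), np.float64(-0.0007), np.float64(-0.11993084601526006))
(array([-1.5379, -1.9403,  0.071 ]), np.float64(0.9993), np.float64(179.88006915398475))
```

Emit:
drive_tool(steps=[{"jaw":0.56,"tx":-0.77,"ty":-0.97,"tz":0,"turn":0},{"jaw":0.56,"tx":-0.77,"ty":-0.97,"tz":0,"turn":0},{"jaw":0.56,"tx":-0.77,"ty":-0.97,"tz":0,"turn":0},{"jaw":0.56,"tx":-0.77,"ty":-0.97,"tz":0,"turn":0},{"jaw":0.56,"tx":-0.77,"ty":-0.97,"tz":0,"turn":0},{"jaw":0.56,"tx":-0.77,"ty":-0.97,"tz":0,"turn":0},{"jaw":0.56,"tx":-0.77,"ty":-0.97,"tz":0,"turn":0},{"jaw":0.56,"tx":-0.77,"ty":-0.97,"tz":0,"turn":0},{"jaw":0.56,"tx":-0.77,"ty":-0.97,"tz":0,"turn":0}])

```text
t: 1.0
tool_pos: [0.3452, 0.1707, 0.1912]
orientation: [0.728, 3.055, -0.001]
force: [1.7, 0.6, 0.5]
opening: 0.052
```

```bash
python3 -c "
from h import *
st()
print(tgt(-139,12.75,170))"
```

```text
t 1.0 lane [[-367.3  303.   191.2]] F [1.2 1.3 0.5] open 52.0 q [ 0.33 -0.49  2.03 -0.    1.59 -0.78] axes [[-0.892, 0.451, 0.0], [0.451, 0.892, -0.001], [-0.001, -0.0, -1.0]]
(array([-0.767 , -0.9626,  0.0714]), np.float64(-0.002), np.float64(-0.35998287494730313))
```

Emit:
drive_tool(steps=[{"jaw":0.56,"tx":-0.767,"ty":-0.963,"tz":0,"turn":-0.002},{"jaw":0.56,"tx":-0.767,"ty":-0.963,"tz":0,"turn":-0.002},{"jaw":0.56,"tx":-0.767,"ty":-0.963,"tz":0,"turn":-0.002},{"jaw":0.56,"tx":-0.767,"ty":-0.963,"tz":0,"turn":-0.002},{"jaw":0.56,"tx":-0.767,"ty":-0.963,"tz":0,"turn":-0.002},{"jaw":0.56,"tx":-0.767,"ty":-0.963,"tz":0,"turn":-0.002},{"jaw":0.56,"tx":-0.767,"ty":-0.963,"tz":0,"turn":-0.002},{"jaw":0.56,"tx":-0.767,"ty":-0.963,"tz":0,"turn":-0.002},{"jaw":0.56,"tx":-0.767,"ty":-0.963,"tz":0,"turn":-0.002},{"jaw":0.56,"tx":-0.767,"ty":-0.963,"tz":0.03,"turn":-0.002},{"jaw":0.56,"tx":-0.767,"ty":-0.963,"tz":0.07,"turn":-0.002},{"jaw":0.56,"tx":-0.767,"ty":-0.963,"tz":0.07,"turn":-0.002}])

```text
t: 2.2
tool_pos: [0.4203, -0.186, 0.1677]
orientation: [-0.709, -3.057, -0.002]
force: [0.2, 0.5, 1.0]
opening: 0.052
```

```bash
python3 -c "
from h import *
st()
print(tgt(-139,12.75,122))
for n in('scene','top','wrist'):
    im,d=robot.read_camera(n)
    if n=='scene': im=cv2.resize(im[150:300,180:340],None,fx=4,fy=4,interpolation=cv2.INTER_CUBIC)
    if n=='top': im=cv2.resize(im[140:290,190:350],None,fx=4,fy=4,interpolation=cv2.INTER_CUBIC)
    cv2.imwrite(f'pics/{n}1.png',im)
"
```

```text
t 2.2 lane [[-141.2   17.1  167.7]] F [-0.1  0.5  1. ] open 52.0 q [-0.53 -0.24  1.89  0.    1.5  -1.64] axes [[-0.898, 0.44, -0.003], [0.44, 0.898, 0.002], [0.004, 0.001, -1.0]]
(array([-0.0078, -0.0145,  0.1521]), np.float64(0.002), np.float64(0.355236272213179))
```

View pics/scene1.png

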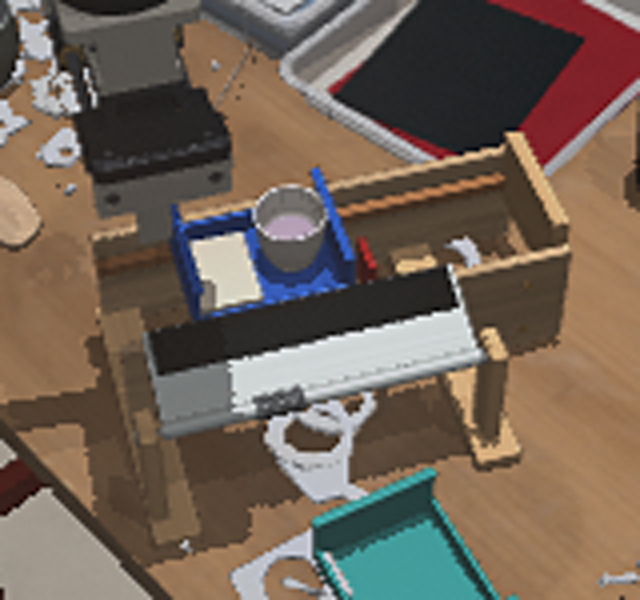

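View pics/top1.png

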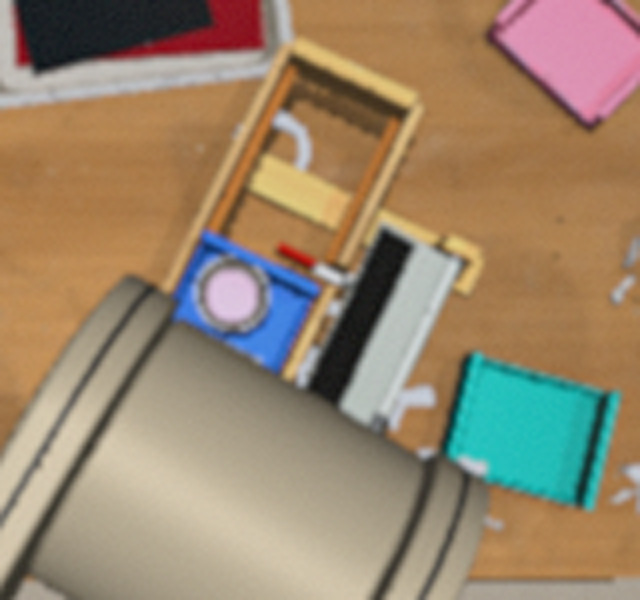

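View pics/wrist1.png

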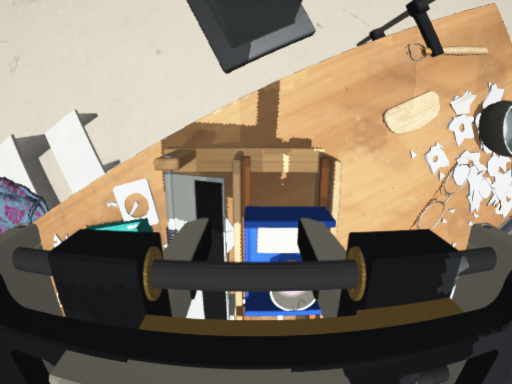

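```bash
python3 -c "
from h import *
st()
v=np.load('lane.npy');s=robot.read_state();A=R.from_rotvec(s['orientation'])
cs=robot.get_calibration('scene');cw=robot.get_calibration('wrist')
print('wrist eye lane',W2L(v,cw['eye'])*1e3, R.from_rotvec(cw['attitude']).as_matrix().round(2).tolist(),cw['fx'],cw['cx'],cw['cy'])
def fish(P):
    B=R.from_rotvec(cw['attitude']).as_matrix();p=(np.atleast_2d(P)-cw['eye'])@B
    r=np.hypot(p[:,0],p[:,1]);th=np.arctan2(r,p[:,2]);return np.c_[cw['cx']+cw['fx']*th*p[:,0]/r,cw['cy']+cw['fx']*th*p[:,1]/r]
P=np.array([s['tool_pos']+A.apply([x,y,0]) for y in(-.0435,-.026,.026,.0435) for x in(-.0075,.0075)])
print((W2L(v,P)*1e3).round(0))
a=cv2.imread('pics/scene1.png');b=cv2.imread('pics/wrist1.png')
for q in proj(cs,P):cv2.circle(a,tuple(int(i) for i in (q-[180,150])*4+1.5),3,(0,255,0),-1)
for q in fish(P):cv2.circle(b,tuple(int(i) for i in q),2,(0,255,0),-1)
T=L2W(v,np.array([[x,y,z] for x,y,z in[(-120.5,3,116),(-120.5,87,116),(-15.5,3,116),(-15.5,87,116),(-170,0,88),(-170,90,88),(-153,-39,103),(-153,-13,115)]])/1e3)
for q in fish(T):cv2.circle(b,tuple(int(i) for i in q),2,(0,0,255),-1)
cv2.imwrite('pics/scene1o.png',a);cv2.imwrite('pics/wrist1o.png',cv2.resize(b[120:330,100:400],None,fx=2.5,fy=2.5))
"
```

```text
t 2.35 lane [[-139.7   16.4  170.2]] F [0.1 0.4 0.1] open 52.1 q [-0.53 -0.24  1.89  0.    1.5  -1.64] axes [[-0.898, 0.44, -0.0], [0.44, 0.898, 0.0], [0.0, 0.0, -1.0]]
wrist eye lane [[-206.47397148   16.12838906  363.01121232]] [[0.44, 0.87, 0.22], [0.9, -0.43, -0.11], [0.0, 0.24, -0.97]] 297.3186396354542 254.08543117160573 191.26631401878836
[[-132.  -27.  170.]
 [-147.  -27.  170.]
 [-132.  -10.  170.]
 [-147.  -10.  170.]
 [-132.   42.  170.]
 [-147.   42.  170.]
 [-132.   60.  170.]
 [-147.   60.  170.]]
```

View pics/scene1o.png

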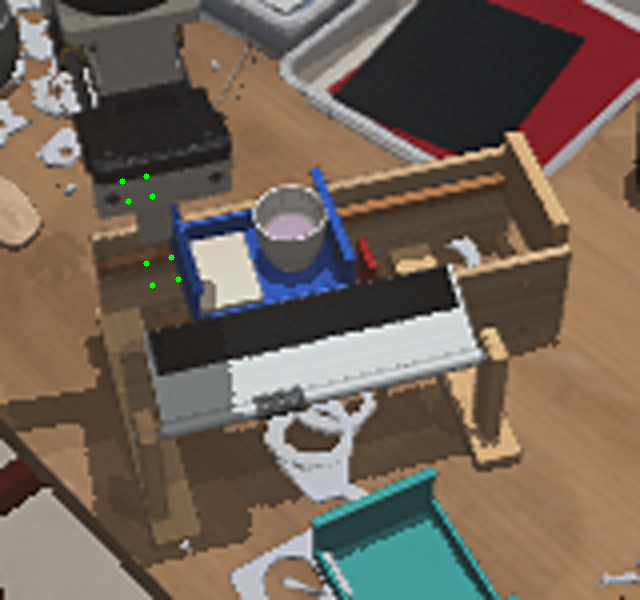

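View pics/wrist1o.png

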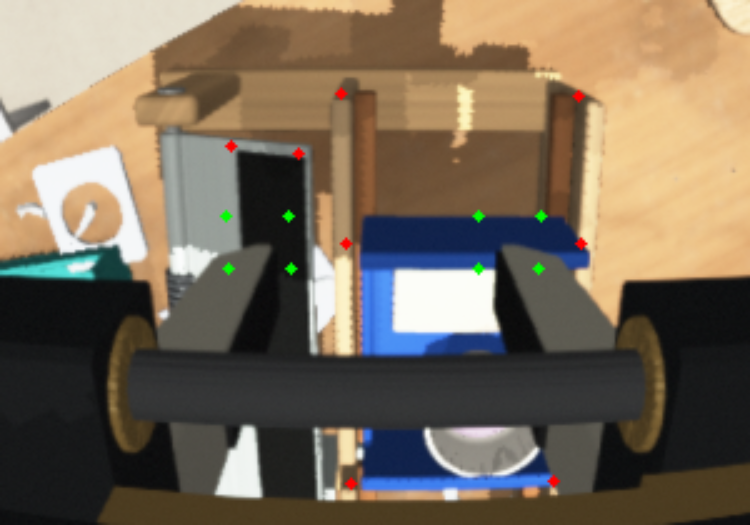

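```bash
python3 -c "
from h import *
v=np.load('lane.npy');c=robot.get_calibration('scene');st()
im,d=robot.read_camera('scene');np.save('pics/s2.npy',d)
a=cv2.resize(im[60:240,130:290],None,fx=3.7,fy=3.2,interpolation=cv2.INTER_NEAREST);cv2.imwrite('pics/scene2.png',a)
B=R.from_rotvec(c['attitude']).as_matrix()
vv,uu=np.mgrid[0:384,0:512]
P=np.c_[((uu-c['cx'])/c['fx']*d).ravel(),((vv-c['cy'])/c['fy']*d).ravel(),d.ravel()]@B.T+c['eye']
L=(W2L(v,P)*1e3).reshape(384,512,3);np.save('pics/L2.npy',L)
for r in range(176,214,3):
    print(r,[tuple(L[r,q].round(0).astype(int)) for q in range(206,232,4)])
im,d=robot.read_camera('wrist');c=robot.get_calibration('wrist');
x=(uu-c['cx'])/c['fx'];y=(vv-c['cy'])/c['fx'];th=np.hypot(x,y);k=np.tan(th)/th
P=np.c_[(x*k*d).ravel(),(y*k*d).ravel(),d.ravel()]@R.from_rotvec(c['attitude']).as_matrix().T+c['eye']
L=(W2L(v,P)*1e3).reshape(384,512,3);np.save('pics/Lw.npy',L)
print('wrist')
for r in range(212,250,4):
    print(r,[tuple(L[r,q].round(0).astype(int)) for q in (190,196,202,206,212,298,304,310,316)])
"
```

```text
t 2.35 lane [[-139.7   16.4  170.2]] F [0.1 0.4 0.1] open 52.1 q [-0.53 -0.24  1.89  0.    1.5  -1.64] axes [[-0.898, 0.44, -0.0], [0.44, 0.898, 0.0], [0.0, 0.0, -1.0]]
176 [(np.int64(-161), np.int64(-35), np.int64(324)), (np.int64(-152), np.int64(-31), np.int64(319)), (np.int64(-144), np.int64(-31), np.int64(316)), (np.int64(-135), np.int64(-21), np.int64(305)), (np.int64(-126), np.int64(-24), np.int64(305)), (np.int64(-122), np.int64(-47), np.int64(324)), (np.int64(-110), np.int64(-27), np.int64(304))]
179 [(np.int64(-162), np.int64(-42), np.int64(322)), (np.int64(-153), np.int64(-26), np.int64(306)), (np.int64(-144), np.int64(-28), np.int64(305)), (np.int64(-139), np.int64(-52), np.int64(326)), (np.int64(-131), np.int64(-50), np.int64(322)), (np.int64(-123), np.int64(-54), np.int64(323)), (np.int64(-116), np.int64(-57), np.int64(324))]
182 [(np.int64(-164), np.int64(-53), np.int64(325)), (np.int64(-156), np.int64(-54), np.int64(324)), (np.int64(-149), np.int64(-57), np.int64(324)), (np.int64(-141), np.int64(-58), np.int64(324)), (np.int64(-133), np.int64(-61), np.int64(325)), (np.
[... 7075 characters left out ...]
40), np.int64(-10), np.int64(219)), (np.int64(-90), np.int64(-23), np.int64(108)), (np.int64(-133), np.int64(42), np.int64(202)), (np.int64(-142), np.int64(42), np.int64(223)), (np.int64(-146), np.int64(44), np.int64(231)), (np.int64(-149), np.int64(45), np.int64(237))]
248 [(np.int64(-148), np.int64(-13), np.int64(241)), (np.int64(-147), np.int64(-11), np.int64(238)), (np.int64(-144), np.int64(-10), np.int64(231)), (np.int64(-138), np.int64(-10), np.int64(219)), (np.int64(-86), np.int64(-24), np.int64(108)), (np.int64(-75), np.int64(62), np.int64(83)), (np.int64(-141), np.int64(42), np.int64(225)), (np.int64(-147), np.int64(43), np.int64(237)), (np.int64(-148), np.int64(45), np.int64(240))]
```

View pics/scene2.png

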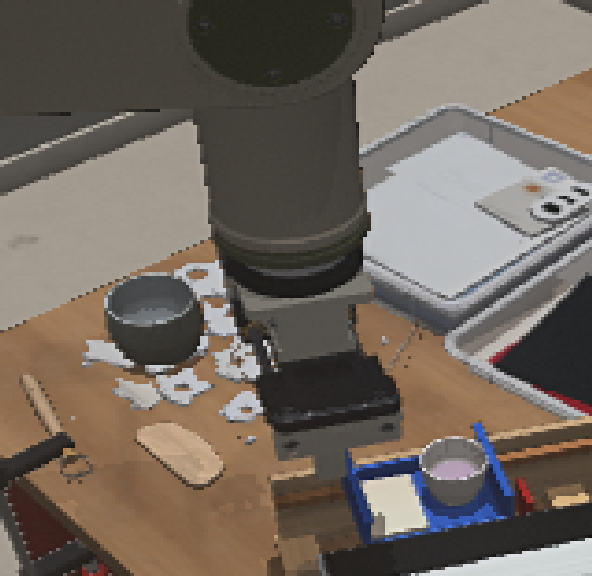

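```bash
python3 -c "
from h import *
L=np.load('pics/Lw.npy');Ls=np.load('pics/L2.npy')
m=(L[...,2]>150)&(L[...,2]<260)&(L[...,0]<-125)&(L[...,0]>-155)
for lo,hi in((-40,0),(35,70)):
    k=m&(L[...,1]>lo)&(L[...,1]<hi);q=L[k];print(len(q),np.percentile(q[:,2],[0,1,3,10]).round(1),np.percentile(q[:,0],[1,50,99]).round(1),np.percentile(q[:,1],[1,99]).round(1))
k=(Ls[...,2]>150)&(Ls[...,2]<240)&(Ls[...,1]<0)&(Ls[...,1]>-50)&(Ls[...,0]<-120)
q=Ls[k];print('scene',len(q),np.sort(q[:,2])[:10].round(0),np.percentile(q[:,0],[1,50,99]).round(1))
s=robot.read_state();v=np.load('lane.npy')
print(tgt(-139,12.5,150))"
```

```text
1611 [197.  199.1 201.1 207.3] [-148.7 -147.8 -131.6] [-25.   -9.6]
1617 [197.3 198.8 200.9 207.2] [-149.  -148.1 -131.8] [41.9 57.1]
scene 650 [150. 150. 150. 150. 150. 150. 151. 151. 151. 151.] [-548.8 -535.7 -132.6]
(array([-0.0002, -0.0116,  0.0694]), np.float64(0.0016), np.float64(0.282464195232157))
```

Emit:
drive_tool(steps=[{"jaw":0.56,"tx":0,"ty":-0.012,"tz":0.06,"turn":0.0016},{"jaw":0.56,"tx":0,"ty":-0.012,"tz":0.12,"turn":0.0016},{"jaw":0.56,"tx":0,"ty":-0.012,"tz":0.18,"turn":0.0016},{"jaw":0.56,"tx":0,"ty":-0.012,"tz":0.22,"turn":0.0016},{"jaw":0.56,"tx":0,"ty":-0.012,"tz":0.233,"turn":0.0016},{"jaw":0.56,"tx":0,"ty":-0.012,"tz":0.233,"turn":0.0016}])

```text
t: 3.05
tool_pos: [0.4196, -0.1914, 0.1003]
orientation: [-0.72, -3.057, -0.0]
force: [0.1, -0.2, -0.2]
opening: 0.0517
```

```bash
cat > look.py <<'E'
from h import *
import sys
n=sys.argv[1]; v=np.load('lane.npy');st()
vv,uu=np.mgrid[0:384,0:512]
im,d=robot.read_camera('wrist');c=robot.get_calibration('wrist')
x=(uu-c['cx'])/c['fx'];y=(vv-c['cy'])/c['fx'];th=np.hypot(x,y);k=np.tan(th)/th
P=np.c_[(x*k*d).ravel(),(y*k*d).ravel(),d.ravel()]@R.from_rotvec(c['attitude']).as_matrix().T+c['eye']
L=(W2L(v,P)*1e3).reshape(384,512,3);np.save(f'pics/Lw{n}.npy',L)
cv2.imwrite(f'pics/w{n}.png',cv2.resize(im[100:340,90:420],None,fx=2.4,fy=2.4,interpolation=cv2.INTER_CUBIC))
im,d=robot.read_camera('scene');cv2.imwrite(f'pics/s{n}.png',cv2.resize(im[150:300,180:340],None,fx=4,fy=4,interpolation=cv2.INTER_CUBIC))
c=robot.get_calibration('scene');B=R.from_rotvec(c['attitude']).as_matrix()
P=np.c_[((uu-c['cx'])/c['fx']*d).ravel(),((vv-c['cy'])/c['fy']*d).ravel(),d.ravel()]@B.T+c['eye']
np.save(f'pics/Ls{n}.npy',(W2L(v,P)*1e3).reshape(384,512,3))
E
python3 look.py 3
```

```text
t 3.05 lane [[-139.4   12.   100.3]] F [ 0.1 -0.1 -0.2] open 51.7 q [-0.54 -0.19  1.97 -0.    1.36 -1.65] axes [[-0.895, 0.446, -0.0], [0.446, 0.895, 0.0], [0.001, 0.0, -1.0]]
```

View pics/s3.png

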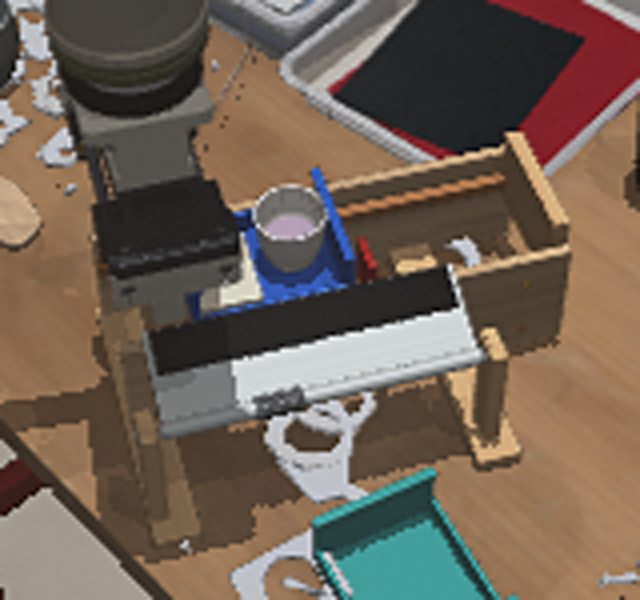

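View pics/w3.png

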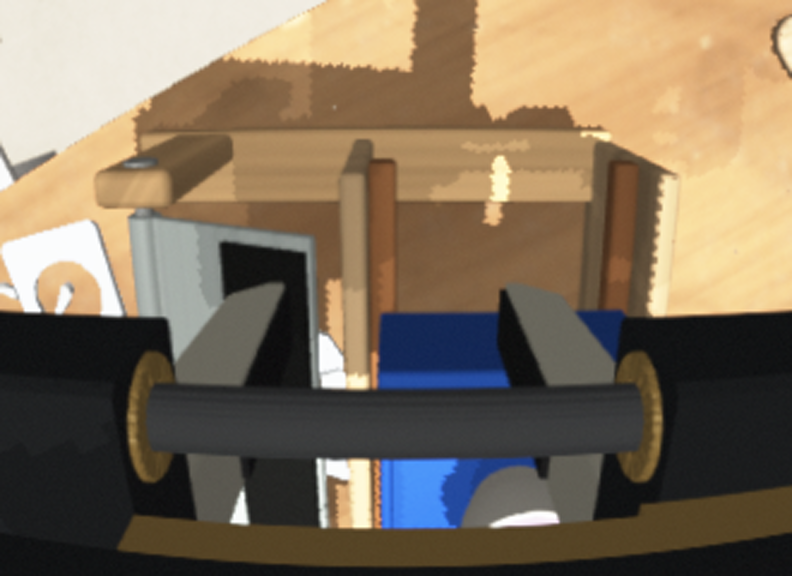

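Emit:
drive_tool(steps=[{"jaw":0.56,"tx":0,"ty":0,"tz":0.02,"turn":0},{"jaw":0.56,"tx":0,"ty":0,"tz":0.04,"turn":0},{"jaw":0.56,"tx":0,"ty":0,"tz":0.04,"turn":0}])

```text
t: 3.45
tool_pos: [0.4192, -0.1912, 0.0875]
orientation: [-0.72, -3.057, -0.001]
force: [-1.2, -0.6, 1.3]
opening: 0.0521
```

Emit:
drive_tool(steps=[{"jaw":0.56,"tx":0,"ty":0,"tz":0.02,"turn":0},{"jaw":0.56,"tx":0,"ty":0,"tz":0.03,"turn":0},{"jaw":0.56,"tx":0,"ty":0,"tz":0.03,"turn":0}])

```text
t: 3.75
tool_pos: [0.4203, -0.1916, 0.0796]
orientation: [0.72, 3.057, -0.0]
force: [0.7, 0.2, 4.4]
opening: 0.052
```

Emit:
drive_tool(steps=[{"jaw":0.56,"tx":0,"ty":0,"tz":0.01,"turn":0},{"jaw":0.56,"tx":0,"ty":0,"tz":0.02,"turn":0},{"jaw":0.56,"tx":0,"ty":0,"tz":0.02,"turn":0}])

```text
t: 4.05
tool_pos: [0.4205, -0.1916, 0.0739]
orientation: [0.719, 3.056, 0.0]
force: [1.4, 2.0, 5.3]
opening: 0.052
```

Emit:
drive_tool(steps=[{"jaw":0.56,"tx":0,"ty":0,"tz":0.015,"turn":0},{"jaw":0.56,"tx":0,"ty":0,"tz":0.03,"turn":0},{"jaw":0.56,"tx":0,"ty":0,"tz":0.04,"turn":0},{"jaw":0.56,"tx":0,"ty":0,"tz":0.04,"turn":0}])

```text
t: 4.45
tool_pos: [0.4209, -0.1913, 0.062]
orientation: [0.719, 3.056, 0.001]
force: [2.2, 4.3, 6.5]
opening: 0.0522
```

```bash
python3 look.py 4
```

```text
t 4.45 lane [[-138.3   12.6   62. ]] F [0.  4.9 6.5] open 52.2 q [-0.54 -0.15  2.01  0.    1.28 -1.65] axes [[-0.895, 0.446, 0.002], [0.446, 0.895, 0.0], [-0.002, 0.001, -1.0]]
```

View pics/s4.png

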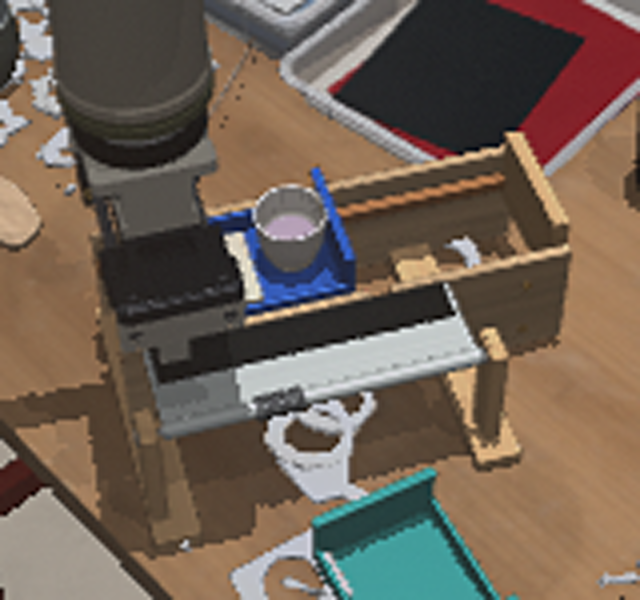

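View pics/w4.png

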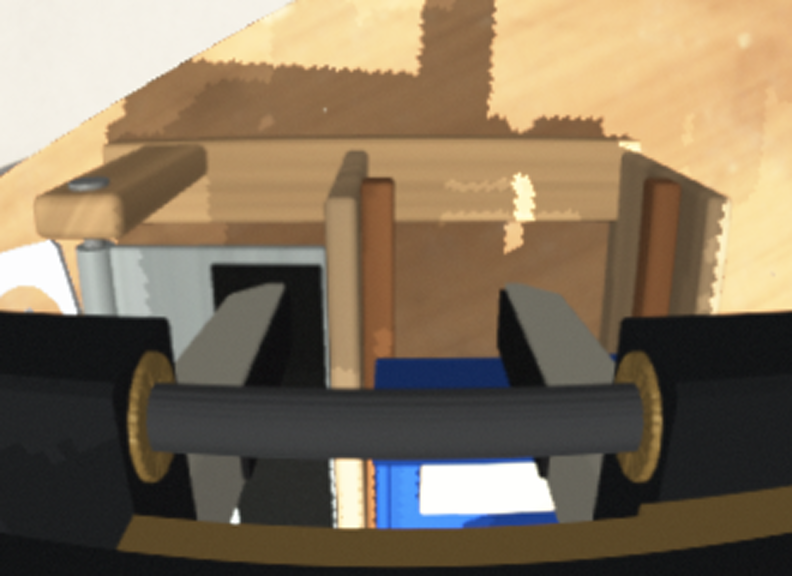

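```bash
cat > gate.py <<'E'
import numpy as np,sys
for k in('Ls','Lw'):
    L=np.load(f'pics/{k}{sys.argv[1]}.npy').reshape(-1,3)
    m=(L[:,0]>-150)&(L[:,0]<35)&(L[:,1]<-12)&(L[:,1]>-62)&(L[:,2]>80)&(L[:,2]<118)
    q=L[m]
    for i in range(4):
        p=np.polyfit(q[:,1],q[:,2],1);r=q[:,2]-np.polyval(p,q[:,1]);q=q[abs(r)<2.5*max(r.std(),.5)]
    print(k,len(q),'gate',round(.42-np.arctan(p[0]),3),'z at -20',np.polyval(p,-20).round(1),'std',r.std().round(2))
E
python3 gate.py 3;python3 gate.py 4
python3 - <<'E'
import numpy as np
L=np.load('pics/Lw4.npy');q=L.reshape(-1,3)
m=(q[:,0]>-130)&(q[:,0]<-105)&(q[:,1]>10)&(q[:,1]<80)&(q[:,2]>78)&(q[:,2]<112);print(np.median(q[m],0),m.sum())
f=(q[:,0]>-152)&(q[:,0]<-125)&(q[:,1]>40)&(q[:,1]<60)&(q[:,2]>84)&(q[:,2]<140);print(np.percentile(q[f],[1,5,50,99],axis=0).round(1))
E
```

```text
Ls 1586 gate -0.049 z at -20 109.8 std 1.91
Lw 2620 gate -0.051 z at -20 110.2 std 0.71
Ls 1170 gate 0.361 z at -20 88.8 std 1.62
Lw 2277 gate 0.301 z at -20 90.1 std 2.84
[-118.46044565   26.61101569   83.04600609] 354
[[-148.    40.1   91.3]
 [-147.9   40.3   95.9]
 [-147.4   46.2  121.9]
 [-145.7   54.1  139.7]]
```

Emit:
drive_tool(steps=[{"jaw":0.56,"tx":-0.013,"ty":0,"tz":0,"turn":0},{"jaw":0.56,"tx":-0.023,"ty":0,"tz":0,"turn":0},{"jaw":0.56,"tx":-0.03,"ty":0,"tz":0,"turn":0},{"jaw":0.56,"tx":-0.037,"ty":0,"tz":0,"turn":0},{"jaw":0.56,"tx":-0.043,"ty":0,"tz":0,"turn":0},{"jaw":0.56,"tx":-0.05,"ty":0,"tz":0,"turn":0},{"jaw":0.56,"tx":-0.06,"ty":0,"tz":0,"turn":0},{"jaw":0.56,"tx":-0.073,"ty":0,"tz":0,"turn":0},{"jaw":0.56,"tx":-0.087,"ty":0,"tz":0,"turn":0},{"jaw":0.56,"tx":-0.097,"ty":0,"tz":0,"turn":0},{"jaw":0.56,"tx":-0.104,"ty":0,"tz":0,"turn":0},{"jaw":0.56,"tx":-0.107,"ty":0,"tz":0,"turn":0}])

```text
t: 5.75
tool_pos: [0.447, -0.2053, 0.0612]
orientation: [-0.719, -3.054, -0.001]
force: [-8.9, 3.7, 9.6]
opening: 0.052
```

```bash
python3 look.py 5; python3 gate.py 5
```

```text
t 5.75 lane [[-108.7   11.7   61.2]] F [-9.6 -0.6  9.6] open 52.0 q [-0.53 -0.06  1.92 -0.    1.28 -1.64] axes [[-0.895, 0.446, -0.004], [0.446, 0.895, 0.001], [0.004, -0.0, -1.0]]
Ls 1137 gate 0.37 z at -20 88.0 std 1.57
Lw 6024 gate 0.373 z at -20 87.7 std 0.81
```

View pics/s5.png

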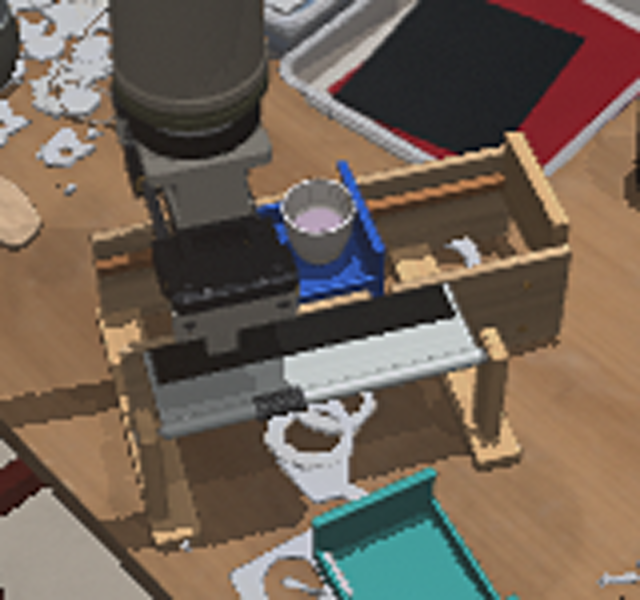

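View pics/w5.png

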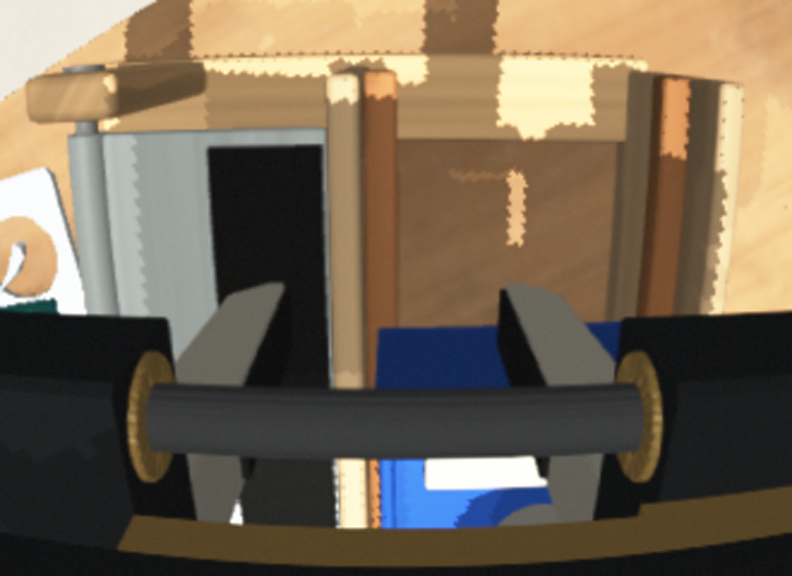

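Emit:
drive_tool(steps=[{"jaw":0.56,"tx":-0.013,"ty":0,"tz":-0.002,"turn":0},{"jaw":0.56,"tx":-0.027,"ty":0,"tz":-0.003,"turn":0},{"jaw":0.56,"tx":-0.047,"ty":0,"tz":-0.003,"turn":0},{"jaw":0.56,"tx":-0.07,"ty":0,"tz":-0.003,"turn":0},{"jaw":0.56,"tx":-0.095,"ty":0,"tz":-0.003,"turn":0},{"jaw":0.56,"tx":-0.12,"ty":0,"tz":-0.003,"turn":0},{"jaw":0.56,"tx":-0.145,"ty":0,"tz":-0.003,"turn":0},{"jaw":0.56,"tx":-0.17,"ty":0,"tz":-0.003,"turn":0},{"jaw":0.56,"tx":-0.195,"ty":0,"tz":-0.003,"turn":0},{"jaw":0.56,"tx":-0.215,"ty":0,"tz":-0.003,"turn":0},{"jaw":0.56,"tx":-0.23,"ty":0,"tz":-0.003,"turn":0},{"jaw":0.56,"tx":-0.238,"ty":0,"tz":-0.003,"turn":0}])

```text
t: 7.05
tool_pos: [0.511, -0.2373, 0.0617]
orientation: [-0.719, -3.054, -0.001]
force: [-5.0, 2.3, 6.1]
opening: 0.0521
```

```bash
python3 look.py 6; python3 gate.py 6
```

```text
t 7.05 lane [[-37.2  11.6  61.7]] F [-5.5 -0.2  6.1] open 52.1 q [-0.53  0.14  1.73 -0.    1.28 -1.63] axes [[-0.895, 0.446, -0.004], [0.446, 0.895, 0.001], [0.004, -0.0, -1.0]]
Ls 1153 gate 0.363 z at -20 88.4 std 1.55
Lw 15657 gate 0.365 z at -20 88.2 std 0.8
```

View pics/s6.png

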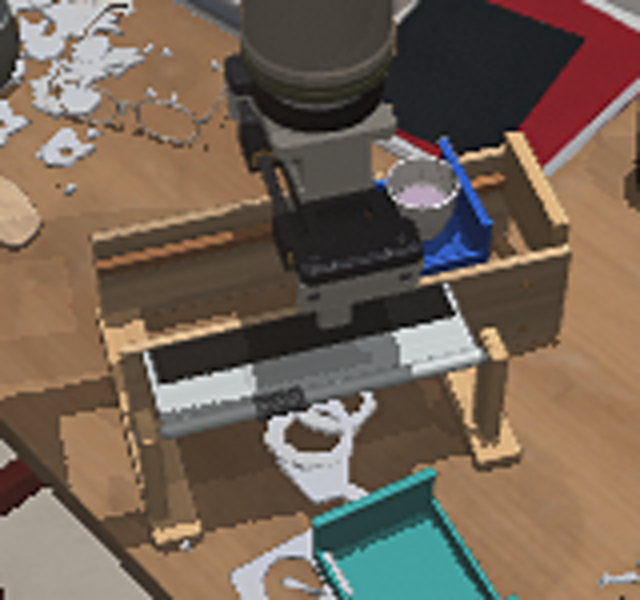

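View pics/w6.png

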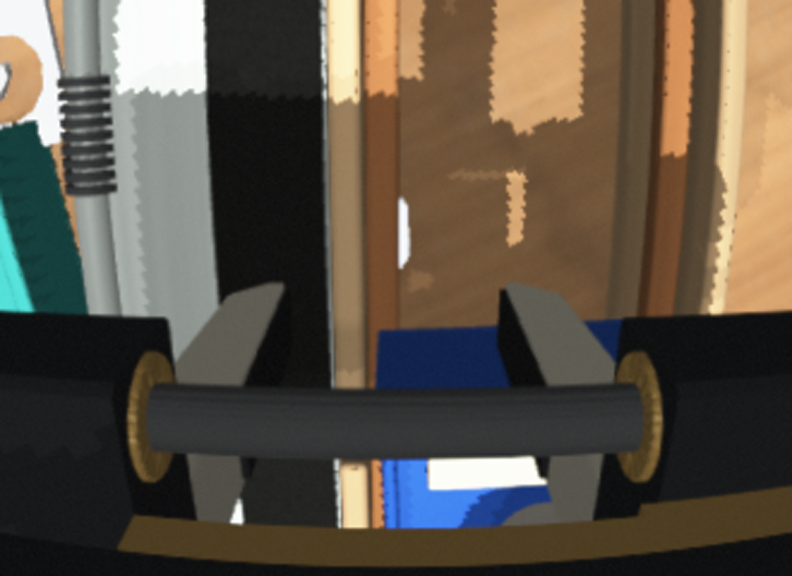

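Emit:
drive_tool(steps=[{"jaw":0.56,"tx":-0.012,"ty":0,"tz":0,"turn":0},{"jaw":0.56,"tx":-0.025,"ty":0,"tz":0,"turn":0},{"jaw":0.56,"tx":-0.04,"ty":0,"tz":0,"turn":0},{"jaw":0.56,"tx":-0.057,"ty":0,"tz":0,"turn":0},{"jaw":0.56,"tx":-0.073,"ty":0,"tz":0,"turn":0},{"jaw":0.56,"tx":-0.088,"ty":0,"tz":0,"turn":0},{"jaw":0.56,"tx":-0.1,"ty":0,"tz":0,"turn":0},{"jaw":0.56,"tx":-0.108,"ty":0,"tz":0,"turn":0},{"jaw":0.56,"tx":-0.115,"ty":0,"tz":0,"turn":0},{"jaw":0.56,"tx":-0.12,"ty":0,"tz":0,"turn":0},{"jaw":0.56,"tx":-0.123,"ty":0,"tz":0,"turn":0}])

```text
t: 8.25
tool_pos: [0.5438, -0.2536, 0.0618]
orientation: [-0.719, -3.054, -0.001]
force: [-7.3, 3.5, 6.2]
opening: 0.0523
```

```bash
python3 look.py 7; python3 gate.py 7
```

```text
t 8.25 lane [[-0.5 11.6 61.8]] F [-8.1 -0.2  6.2] open 52.3 q [-0.52  0.23  1.62 -0.    1.3  -1.63] axes [[-0.895, 0.446, -0.004], [0.446, 0.895, 0.001], [0.004, -0.001, -1.0]]
Ls 1152 gate 0.368 z at -20 88.3 std 1.51
Lw 18259 gate 0.365 z at -20 88.1 std 0.81
```

View pics/s7.png

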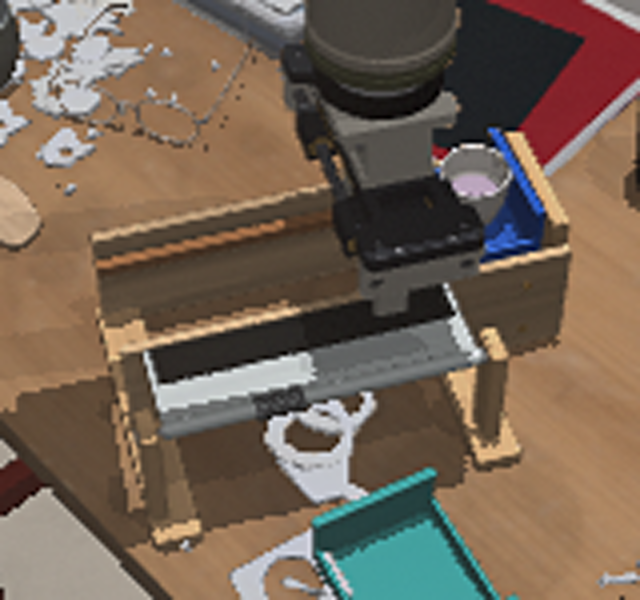

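Nearly home; the last few millimetres in small steps while watching the force.

Emit:
drive_tool(steps=[{"jaw":0.56,"tx":-0.005,"ty":0,"tz":0,"turn":0},{"jaw":0.56,"tx":-0.01,"ty":0,"tz":0,"turn":0},{"jaw":0.56,"tx":-0.013,"ty":0,"tz":0,"turn":0},{"jaw":0.56,"tx":-0.013,"ty":0,"tz":0,"turn":0}])

```text
t: 8.75
tool_pos: [0.5472, -0.2554, 0.0618]
orientation: [-0.719, -3.054, -0.001]
force: [-7.5, 3.6, 5.9]
opening: 0.0523
```

Emit:
drive_tool(steps=[{"jaw":0.56,"tx":-0.003,"ty":0,"tz":0,"turn":0},{"jaw":0.56,"tx":-0.006,"ty":0,"tz":0,"turn":0},{"jaw":0.56,"tx":-0.006,"ty":0,"tz":0,"turn":0}])

```text
t: 9.05
tool_pos: [0.5473, -0.2553, 0.0618]
orientation: [-0.717, -3.051, -0.002]
force: [-15.6, 6.7, 13.0]
opening: 0.052
```

```bash
python3 look.py 8; python3 gate.py 8; python3 - <<'E'
from h import *
im,d=robot.read_camera('top');cv2.imwrite('pics/t8.png',cv2.resize(im[130:260,200:330],None,fx=4.5,fy=4.5,interpolation=cv2.INTER_CUBIC))
L=np.load('pics/Lw8.npy');q=L.reshape(-1,3)
m=(q[:,0]>5)&(q[:,0]<30)&(q[:,1]>8)&(q[:,1]<80)&(q[:,2]>80)&(q[:,2]<112);print(np.median(q[m],0),m.sum())
E
```

```text
t 9.05 lane [[ 3.3 11.6 61.8]] F [-16.9  -0.9  13. ] open 52.0 q [-0.52  0.24  1.6  -0.    1.3  -1.63] axes [[-0.895, 0.446, -0.007], [0.446, 0.895, 0.003], [0.008, -0.0, -1.0]]
Ls 1150 gate 0.368 z at -20 88.2 std 1.55
Lw 18239 gate 0.367 z at -20 88.1 std 0.82
[13.67187305 25.74792865 93.97603997] 1108
```

View pics/s8.png

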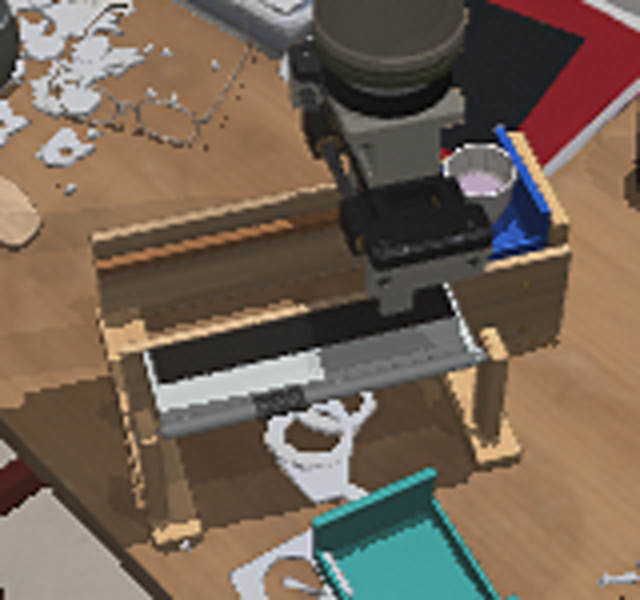

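View pics/t8.png

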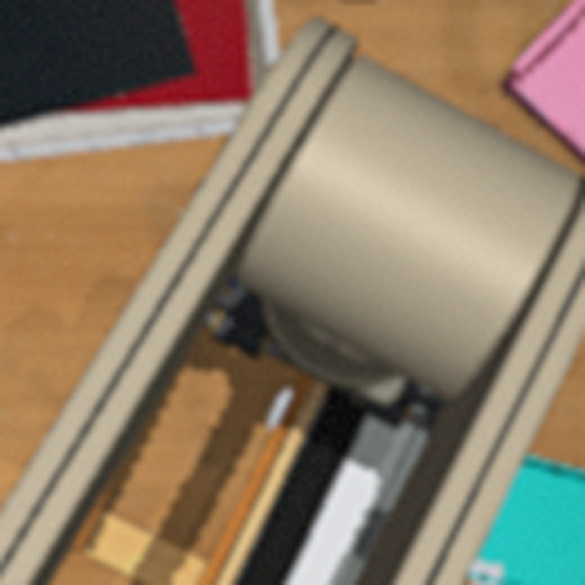

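View pics/w8.png

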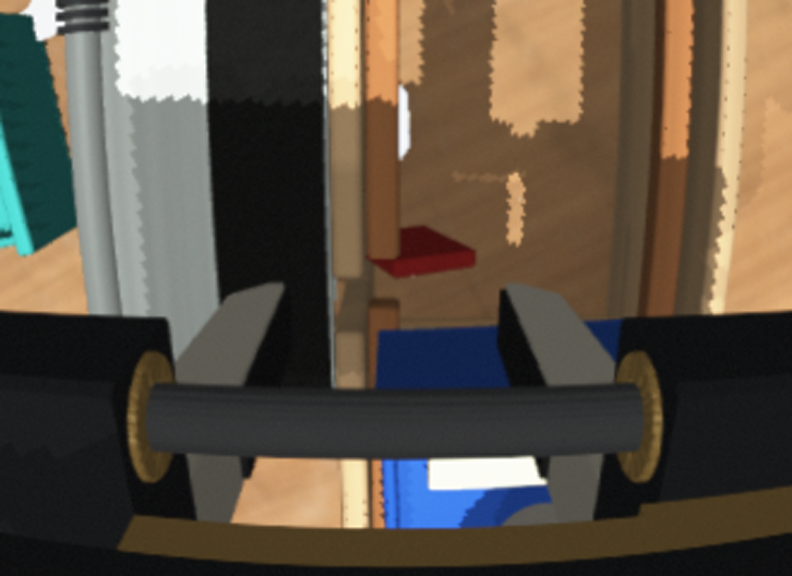

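Emit:
drive_tool(steps=[{"jaw":0.56,"tx":0.01,"ty":0,"tz":0,"turn":0},{"jaw":0.56,"tx":0.02,"ty":0,"tz":0,"turn":0},{"jaw":0.56,"tx":0.02,"ty":0,"tz":0,"turn":0},{"jaw":0.56,"tx":0.02,"ty":0,"tz":-0.02,"turn":0},{"jaw":0.56,"tx":0.02,"ty":0,"tz":-0.04,"turn":0},{"jaw":0.56,"tx":0.02,"ty":0,"tz":-0.06,"turn":0},{"jaw":0.56,"tx":0.02,"ty":0,"tz":-0.08,"turn":0},{"jaw":0.56,"tx":0.02,"ty":0,"tz":-0.1,"turn":0},{"jaw":0.56,"tx":0.02,"ty":0,"tz":-0.18,"turn":0},{"jaw":0.56,"tx":0.02,"ty":0,"tz":-0.28,"turn":0},{"jaw":0.56,"tx":0.02,"ty":0,"tz":-0.4,"turn":0},{"jaw":0.56,"tx":0.02,"ty":0,"tz":-0.5,"turn":0}])

```text
t: 10.4
tool_pos: [0.5452, -0.2533, 0.214]
orientation: [0.719, 3.058, 0.001]
force: [0.8, 0.7, 0.3]
opening: 0.0523
```

Emit:
drive_tool(steps=[{"jaw":0.56,"tx":0.2,"ty":0.1,"tz":0,"turn":0},{"jaw":0.56,"tx":0.4,"ty":0.3,"tz":0,"turn":0},{"jaw":0.56,"tx":0.5,"ty":0.5,"tz":0,"turn":0},{"jaw":0.56,"tx":0.6,"ty":0.7,"tz":0,"turn":0},{"jaw":0.56,"tx":0.6,"ty":0.85,"tz":0,"turn":0},{"jaw":0.56,"tx":0.6,"ty":1,"tz":0,"turn":0},{"jaw":0.56,"tx":0.6,"ty":1,"tz":0,"turn":0},{"jaw":0.56,"tx":0.6,"ty":1,"tz":0,"turn":0},{"jaw":0.56,"tx":0.6,"ty":1,"tz":0,"turn":0}])

```text
t: 11.3
tool_pos: [0.5174, 0.0978, 0.2119]
orientation: [-0.713, -3.058, -0.001]
force: [0.2, -0.6, 0.3]
opening: 0.0519
```

```bash
python3 look.py 9; python3 gate.py 9; python3 - <<'E'
from h import *
im,d=robot.read_camera('top');cv2.imwrite('pics/t9f.png',im);cv2.imwrite('pics/t9.png',cv2.resize(im[140:290,200:360],None,fx=4,fy=4,interpolation=cv2.INTER_CUBIC))
E
```

```text
t 11.3 lane [[-180.7  314.5  211.9]] F [ 0.4 -0.4  0.3] open 51.9 q [ 0.09 -0.08  1.66  0.    1.56 -1.02] axes [[-0.897, 0.442, -0.001], [0.442, 0.897, 0.001], [0.002, 0.0, -1.0]]
Ls 1592 gate -0.055 z at -20 110.1 std 1.97
Lw 205 gate -0.046 z at -20 110.4 std 0.71
```

View pics/s9.png

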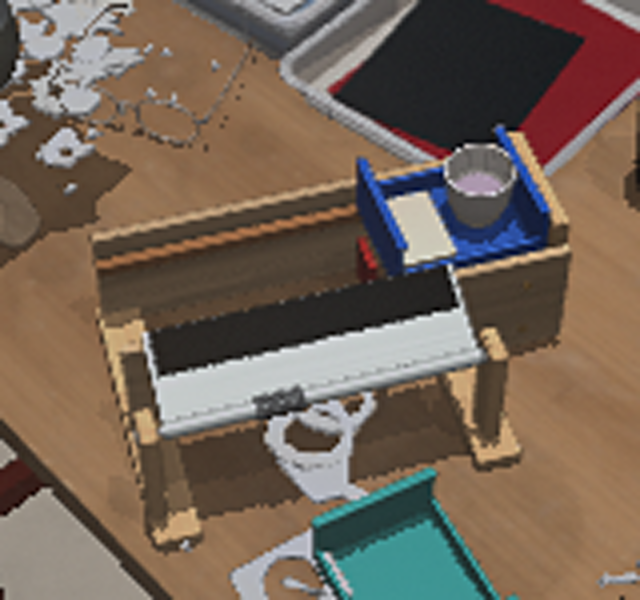

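View pics/t9.png

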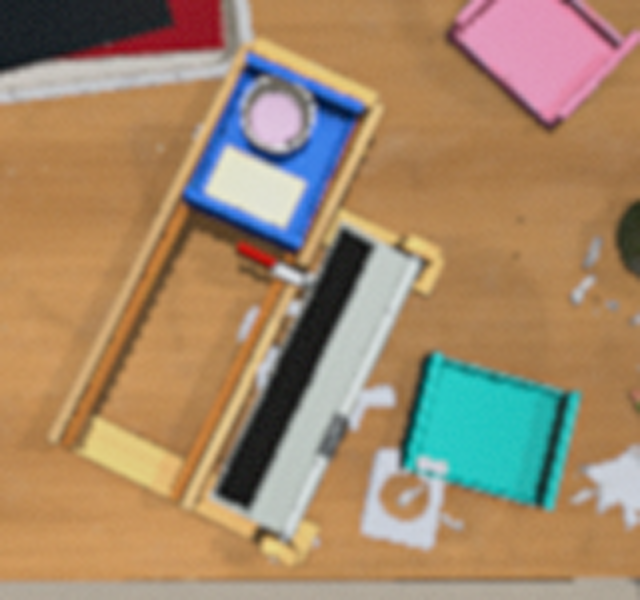

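```bash
python3 - <<'E'
from h import *
v=np.load('lane.npy');ct=robot.get_calibration("top")
t=np.array([[185,202],[298,250]])/4+[200,140]-.375
print((W2L(v,pix(ct,t,.116))*1e3).round(1))
E
python3 -c "
from plant import robot
print(robot.close_job())"
```

```text
[[  6.4  86.  116. ]
 [ 10.7   6.8 116. ]]
the job is handed in; nothing more can be done
None
```

The blue tray is home against the end board and the gate has sprung shut behind it. I handed the job in at about 11.4 s.

**What I did:** One fingertip held the pad down, with the gate at about 0.41 rad. The other pushed the tray about 13 cm past the gate until it met the end board. I then backed off a few millimetres, lifted straight up and moved clear.

**Last checks:**
- **End stop:** The tool stopped advancing at the board and the push force rose to about 17 N. The wrist depth put the tray's rear at lane x 13.7 mm, against 13 mm expected.
- **Gate:** After release the pad slope matched its starting value, and the red leaf stands up behind the tray.
- **Tray contents:** The cup is standing and the tile is lying in the tray.
- **Robot:** It touches nothing, and the measured force is near zero.
- **Bystanders:** I did not measure the grey cup, rib and green jar again, but the tool never went near them at their height.

**Disagreements:**
- **Fingertip height:** The fingertips were about 29 mm higher than the reported tool position. The depth images and first contact with the pad both showed this, so I worked from those heights.
- **Gate angle:** The depth-based angle reads about 0.05 rad low. I corrected for that.
- **Tray rear:** A last check from the top camera put the tray's rear edge at lane x 6 to 11 mm, lower than the wrist reading. I took this as coarse hand-picked pixels, because the same method read up to 2 to 3 mm off before the push. I did not check it further before handing in.

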